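# Shim a rocking gauge stand with a wedge

### The job

The blue dial gauge stand rocks, because the foot under its yellow pad is too short. Using the fingertips only, push the orange wedge across the worktop, thin end first, under that foot until it is just snug, without driving it so far that the stand is lifted out of level and without shoving the stand along. Then press down on the yellow pad to check that the stand no longer rocks, and move away; nothing is to be picked up, and the other things are left where they lie.

Things in the scene. Friction and masses are not known exactly. Their poses are not given: they have to be found in the camera images.
- gauge_stand: Blue plate 130 (own x) x 170 (own y) x 16 mm, 2.2 to 2.8 kg, its underside 20 mm over the worktop; small dial gauge at its +x +y corner, top 101 mm up. Loose on four black 16 mm ball feet at x = +-48, y = +-68 mm; the one at (-48, -68) is 7 mm short, so the stand tips onto it if that corner is pressed with about 3 N or more. Origin: plate centre at worktop level.
- short_foot (a point): Lowest point of the short foot, 7 mm above the worktop while the stand is level, 17 mm inside the plate's -x and -y edges; axes as the stand. Once the wedge bears on it, the resistance to pushing climbs steeply with travel; at 4 to 5 N it is well snug and stays by friction when let go. Well above 10 N the stand lifts or slides.
- yellow_pad: Round yellow pad, 32 mm diameter, 4 mm thick, fixed on the plate directly over the short foot. Origin: centre of its underside, 36 mm above the worktop; its top is at 40 mm. Part of the stand.
- wedge: Loose orange wedge, 100 (own x) x 56 (own y) mm, 55 to 115 g. The thin end is at its own +x: the top rises from 1 mm at x = +50 by 1 in 6 to 14.3 mm at x = -30, then a flat heel 18 mm high to the back. It first bears on the short foot when that foot lies at about x = +17 mm in the wedge's frame; keep the foot within 24 mm of the centre line (y = 0). Origin: centre of the underside.
- wedge_back (a point): Foot of the wedge's upright back face (56 mm wide, 18 mm high), 50 mm behind its origin. The wedge starts on the stand's -y side, its nose 20 to 60 mm short of the short foot, up to 20 mm out of line with it along the stand's x and up to 0.25 rad askew; it is to travel along the stand's +y. Beyond it, to the right rear, stands tall equipment: come in from the near side.
- screwdriver: Bystander: red-handled screwdriver, 204 mm long, 28 mm high, lying. Origin: underside.
- tweezers: Bystander: steel tweezers, 121 mm long, 8 mm high, lying. Origin: underside.
- comb_rack: Bystander: white comb rack, 62 x 180 x 20 mm. Origin: underside.
- marker: Bystander: white marker with blue cap, 142 mm long, 17 mm high, lying. Origin: underside.
- loupe: Bystander: black eye loupe, 37 mm diameter, 34 mm high. Origin: underside.
- cassette_a: Bystander: cream test cassette, 20 x 70 x 5 mm. Origin: underside.
- cassette_b: Bystander: cream test cassette, 20 x 70 x 5 mm. Origin: underside.

How it is judged:
By the outcome, as a careful person would: the job done as asked, in the order asked, and still so for the second after the job is handed in, with the robot touching nothing.
It also fails if it takes over 61 s, if anything falls off the work surface, if the arm or the gripper's body presses on something with over 40 N, if the wrist force passes 120 N, or if a joint passes its speed limit or range.

### The arm

A 6-joint arm with a two-finger parallel gripper is mounted at the origin on a cart in front of the work surface, level with it; the furniture and walls round the work are solid. World frame = base frame: x ahead of the robot, y to its left, z up, the work surface at z = 0. Lengths are in m, angles in rad, forces in N, time in s.
With the tool pointing down it reaches from about 0.35 to 0.85 m from the base axis. Payload 8.1 kg.
Tool frame: the origin (TCP) lies midway between the tips of the shut fingers; the grasp point (between the pads) lies 19 mm behind it; z points along the fingers, y is the line along which they close (so a half turn about z gives the same grasp; the last joint's range is limited). The gripper opens to 85 mm and grips with 20 to 120 N. Pads are 22 mm wide; open, the fingers measure 114 mm over their backs; the gripper's body (76 mm by 85 mm) begins 54 mm behind the grasp point. The pads swing forward as they close: fully open they stand 13 mm farther back than shut.
Start: joints at [-1.393, 0.13, 1.488, -0, 1.523, -0.085], TCP at [0.156, -0.579, 0.231] pointing down, gripper open.
Joint ranges: [-2.96, 2.96], [-0.89, 2.26], [0.02, 2.5], [-1.34, 4.48], [0, 2.73], [-2.66, 2.66]. Speed limits (rad/s): [2.39, 2.39, 2.79, 3.14, 3.14, 3.14].

### API

Orientations are given as a 3x3 rotation matrix whose columns are the frame's x, y, z axes.
In Python, from workcell import env gives the robot as it stands.
- The arm moves only by the shell command python3 -m pendant 'ROWS'. ROWS is JSON, a list of rows, each a list of 7 numbers: the closure, from 0 (fully open) to 1 (shut), then the shift along the world's x, y, z each as a share of 400 mm, from -1 to 1, then the turn, a rotation vector about the world's x, y, z each as a share of pi rad, from -1 to 1. In form: [[jaw, tx, ty, tz, ax, ay, az], ...]. A call has 1 to 5 rows; each row is the pose to reach, as a shift and turn from the pose commanded when the call began, turning the shorter way round; what a row does not reach only later rows make up. A row lasts 1/12 s, in which the tool goes at most 41.7 mm and 7.16 degrees, less where a joint would pass 70% of its speed; a pose out of reach is approached as far as the arm can. A call with a number of a shift or a turn outside -1 to 1 is refused whole. A call with a gripper value outside its range is refused whole. The fingers move at their own pace and stop on an object; the grip force is fixed at half the most. Time passes only in rows, so rows that repeat a pose let the fingers close. It gives the time, the measured TCP pose, the force, the opening and the grip force at its end, in the units of the state.
- env.state(): the state, without advancing time (a new reading comes with each control period).
- env.get_image(name): name is "scene" or "top" or "wrist"; returns the picture (480x640x3 uint8, red, green, blue); there is no depth.
- env.camera_params(name): a dict with "fx", "fy", "cx", "cy" (pixels), "R" (3x3) and "t" (3): a world point X has camera coordinates R X + t; the wrist camera has in their place "T_tool_cam" (4x4, takes a point from camera to tool coordinates, whose origin is the TCP and whose axes are the flange's). Camera axes: x right, y down, z forward; pixel columns grow to the right and rows downward; lengths in m; the calibration is good to about 2 mm. A picture is of the moment at which its call begins: read the wrist's pose just before it. camera_params takes no time and is no camera call.
- env.finish_job(): hands the job in; it is judged then, once.
Trained networks look in the newest picture that a camera, given by its name, has taken for a name from the list of things; names that differ only in an ending like _2 or _b are one class to them, and where a whole thing is asked for, a point or a joint stands for the part that bears it (a point fixed in the world has none). Each returns a list of dicts, best first, with "confidence" (0 to 1); they miss things now and then, are a little off and sometimes report something else, mostly with a low value. They report only what shows in the picture. A call takes as long as a camera call.
- env.spot_in(target, camera): "centre" ([column, row] in pixels, amid what is visible of it).
- env.trace(target, camera): "region" (480x640 bool, what is visible of it) and "centre" ([column, row] in pixels, amid what is visible of it).
- env.mark_of(target, camera): "centre" ([column, row] in pixels: a listed point, or the origin of a listed thing).
The state is a dict: "clock": time; "joints": joint angles; "joint_velocities": joint speeds; "joint_efforts": joint torques, N m; "eef_pos": TCP position; "orientation": TCP orientation; "contact_force": force on the tool from outside, world axes, zero at the start; "torque": the same for the moment, N m; "width": finger opening in m; "finger_force": force on a finger pad.
Only numpy, scipy, OpenCV 4.12 (cv2) and the standard library are available. Lean on these libraries where they do the work, as an engineer would, in place of code of your own. Each camera call takes 0.05 s, during which the arm holds its last target. There are 200 camera calls.

## Working session

There is one attempt and no reset: what is moved stays moved. The work goes in short steps, Python scripts to look and compute and a shell command to move; the robot and the scene stay as the last step left them, time stands still between calls to the robot, and variables do not carry over. Pictures are saved under pics/ and viewed, at most 10 in all, crops included, and the job is handed in when it is done.

```bash
mkdir -p pics; cat > h.py <<'E'
import numpy as np,cv2
from workcell import env
def save(c,n):
    im=env.get_image(c); cv2.imwrite(f'pics/{n}.png',cv2.cvtColor(im,cv2.COLOR_RGB2BGR)); return im
def ray(c,px,z=0.,P=None):
    p=P or env.camera_params(c)
    d=np.array([(px[0]-p['cx'])/p['fx'],(px[1]-p['cy'])/p['fy'],1.])
    R=np.array(p['R']);t=np.array(p['t']);o=-R.T@t;d=R.T@d
    return o+d*(z-o[2])/d[2]
E
python3 - <<'E'
from h import *
s=env.state();print({k:np.round(v,3).tolist() for k,v in s.items()})
for c in('top','scene'):
    save(c,c+'0');p=env.camera_params(c);R=np.array(p['R']);print(c,'cam at',-R.T@np.array(p['t']))
    for n,z in(('wedge_back',0),('wedge',0),('short_foot',.007),('yellow_pad',.036),('gauge_stand',0)):
        for r in env.mark_of(n,c)[:2]: print(n,np.round(r['centre'],1),round(r['confidence'],2),ray(c,r['centre'],z).round(4))
E
```

```text
{'clock': 0.0, 'joints': [-1.393, 0.131, 1.489, 0.0, 1.523, -0.085], 'joint_velocities': [0.0, -0.003, -0.0, -0.0, -0.002, 0.0], 'joint_efforts': [0.001, -56.94, -50.055, -0.0, 0.015, 0.0], 'eef_pos': [0.156, -0.579, 0.23], 'orientation': [[0.966, 0.26, -0.0], [0.26, -0.966, 0.002], [0.0, -0.002, -1.0]], 'contact_force': [0.272, 0.302, -0.598], 'torque': [-0.023, 0.012, 0.001], 'finger_force': 0.0, 'width': 0.086}
top cam at [ 0.29808011 -0.0231765   1.39703683]
wedge_back [338.2 237.8] 0.75 [ 0.5146 -0.079   0.    ]
wedge [315.1 238.1] 0.77 [ 0.5142 -0.0226  0.    ]
short_foot [315.5 238.3] 0.25 [ 0.5126 -0.0236  0.007 ]
yellow_pad [273.4 235. ] 0.71 [0.5166 0.0765 0.036 ]
gauge_stand [245.8 219.6] 0.64 [0.561  0.1469 0.    ]
scene cam at [-0.14077985 -1.02767774  0.62378707]
gauge_stand [294.  228.4] 0.86 [0.547  0.1368 0.    ]
gauge_stand [275.7 201. ] 0.49 [0.6115 0.3573 0.    ]
```

View pics/top0.png

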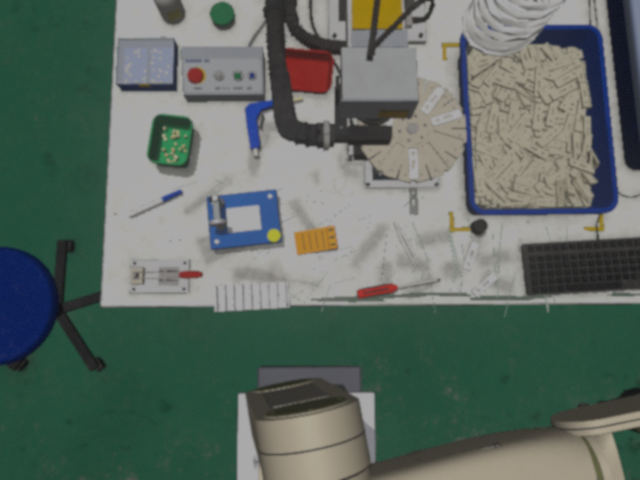

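View pics/scene0.png

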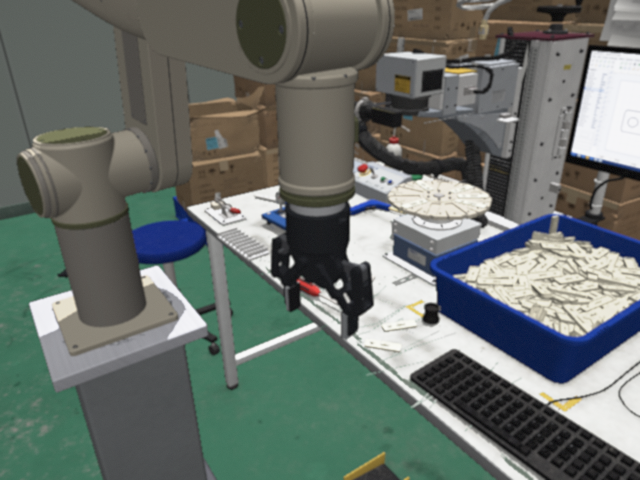

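Top view: the blue stand with the yellow pad is at (274,235), and the orange wedge is at (317,240) with its back at (338,238). The scene view shows the arm hiding the wedge. I'll move the wrist over the wedge with the tool's y along the stand's x.

```bash
for i in 1 2 3; do python3 -m pendant '[[0.2,0.267,0.38,0.02,0,0,0.15],[0.2,0.267,0.38,0.02,0,0,0.15],[0.2,0.267,0.38,0.02,0,0,0.15],[0.2,0.267,0.38,0.02,0,0,0.15],[0.2,0.267,0.38,0.02,0,0,0.15]]'; done
python3 - <<'E'
from h import *
s=env.state();print(s['eef_pos'],s['orientation'],s['joints'])
save('wrist','w1');print(env.camera_params('wrist'))
E
```

```text
clock: 1.02
eef_pos: [0.2648, -0.4242, 0.2397]
orientation: [[0.737, 0.676, 0.001], [0.676, -0.737, 0.001], [0.001, 0.0, -1.0]]
contact_force: [-0.4, -0.1, 1.0]
width: 0.0682
finger_force: 0.0
clock: 1.43
eef_pos: [0.3715, -0.272, 0.2479]
orientation: [[0.349, 0.937, 0.002], [0.937, -0.349, 0.0], [0.001, 0.001, -1.0]]
contact_force: [0.3, -0.1, 0.2]
width: 0.0682
finger_force: 0.0
clock: 1.85
eef_pos: [0.4783, -0.1196, 0.2559]
orientation: [[-0.114, 0.993, 0.002], [0.993, 0.114, 0.001], [0.001, 0.002, -1.0]]
contact_force: [0.5, 0.5, -0.2]
width: 0.0688
finger_force: 0.0
[ 0.47825957 -0.11957253  0.25587441] [[-1.14450335e-01  9.93427387e-01  1.77388341e-03]
 [ 9.93428622e-01  1.14448614e-01  1.04321221e-03]
 [ 8.33337085e-04  1.88162254e-03 -9.99997883e-01]] [-3.50221321e-01 -1.73426035e-01  1.74311948e+00  1.58851611e-03
  1.57059094e+00 -4.64921545e-01]
{'fx': 363.65082789944614, 'fy': 363.65082789944614, 'cx': 313.79567253196774, 'cy': 245.14886221100036, 'T_tool_cam': array([[-4.98854021e-04, -9.63635437e-01, -2.67219941e-01,
         6.82676983e-02],
       [ 9.99999859e-01, -5.29169011e-04,  4.14342576e-05,
         3.72697430e-04],
       [-1.81332031e-04, -2.67219882e-01,  9.63635565e-01,
        -1.42583573e-01],
       [ 0.00000000e+00,  0.00000000e+00,  0.00000000e+00,
         1.00000000e+00]])}
```

View pics/w1.png

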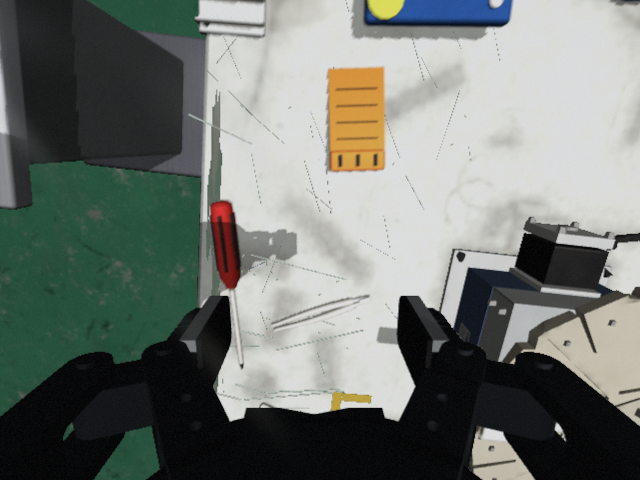

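The wrist view shows the wedge with its nose at the top, spanning about (328–384, 67–170), and its heel at row 160. The pad is at (385,3). The tweezers at (320,310) lie behind the approach.

```bash
cat >> h.py <<'E'
def wparams():
    s=env.state();p=dict(env.camera_params('wrist'));T=np.eye(4);T[:3,:3]=s['orientation'];T[:3,3]=s['eef_pos']
    M=np.linalg.inv(T@p['T_tool_cam']);p['R']=M[:3,:3];p['t']=M[:3,3];return p
def look(n):
    P=wparams();im=save('wrist',n)
    for t,z in(('wedge',0),('wedge_back',0),('short_foot',.007),('yellow_pad',.036),('gauge_stand',0)):
        for r in env.mark_of(t,'wrist')[:1]: print(t,np.round(r['centre'],1),round(r['confidence'],2),ray(0,r['centre'],z,P).round(4))
    for t,z in(('wedge',.0),('yellow_pad',.04)):
        for r in env.trace(t,'wrist')[:1]:
            m=r['region'].astype(np.uint8);c=max(cv2.findContours(m,0,2)[0],key=cv2.contourArea)
            b=cv2.boxPoints(cv2.minAreaRect(c));print(t,'trace',round(r['confidence'],2),np.round(r['centre']),ray(0,r['centre'],z,P).round(4))
            if t=='wedge':
                for q in b: print('  corner',q.round(1),ray(0,q,0,P).round(4)[:2],ray(0,q,.018,P).round(4)[:2])
    return P,im
E
python3 -c "
from h import *
look('w1b')"
python3 -m pendant '[[0.7,0.05,0.25,0,0,0,0],[0.7,0.05,0.25,0,0,0,0],[0.7,0.05,0.25,0,0,0,0],[0.7,0.05,0.25,0,0,0,0],[0.7,0.05,0.25,0,0,0,0]]'
python3 -c "
from h import *
look('w2')"
```

```text
wedge [354.7 125.7] 0.88 [ 0.5128 -0.0267  0.    ]
wedge_back [354.2 172.8] 0.82 [ 0.519  -0.0746  0.    ]
short_foot [376.8  11.3] 0.59 [0.5184 0.0775 0.007 ]
yellow_pad [380.4   7. ] 0.59 [0.5176 0.0716 0.036 ]
wedge trace 0.6 [354. 122.] [ 0.5118 -0.0229  0.    ]
  corner [324.8  70.6] [0.4756 0.0221] [0.4754 0.0188]
  corner [380.8  69.6] [0.5313 0.0293] [0.5286 0.0257]
  corner [382.6 173.3] [ 0.5496 -0.0717] [ 0.5461 -0.0708]
  corner [326.7 174.3] [ 0.4897 -0.0794] [ 0.4889 -0.0781]
clock: 2.72
eef_pos: [0.4962, -0.0233, 0.2553]
orientation: [[-0.107, 0.994, -0.0], [0.994, 0.107, -0.0], [-0.0, -0.0, -1.0]]
contact_force: [-0.4, -1.0, -0.3]
width: 0.0258
finger_force: 0.0
wedge [326.4 213.7] 0.71 [ 0.5111 -0.0276  0.    ]
wedge_back [328.7 254.5] 0.72 [ 0.5192 -0.0743  0.    ]
short_foot [345.8 112.4] 0.94 [0.5183 0.079  0.007 ]
yellow_pad [346.3 117.6] 0.66 [0.5172 0.0719 0.036 ]
gauge_stand [396.8  40.8] 0.62 [0.56   0.1507 0.    ]
wedge trace 0.76 [326. 213.] [ 0.5108 -0.0272  0.    ]
  corner [298.7 165.2] [0.4755 0.0215] [0.4762 0.0225]
  corner [350.9 163.3] [0.5309 0.0293] [0.529 0.03 ]
  corner [354.2 256.7] [ 0.5486 -0.0739] [ 0.5459 -0.0685]
  corner [302.  258.6] [ 0.4893 -0.0825] [ 0.4893 -0.0767]
yellow_pad trace 0.8 [347. 114.] [0.5175 0.0745 0.04  ]
```

View pics/w2.png

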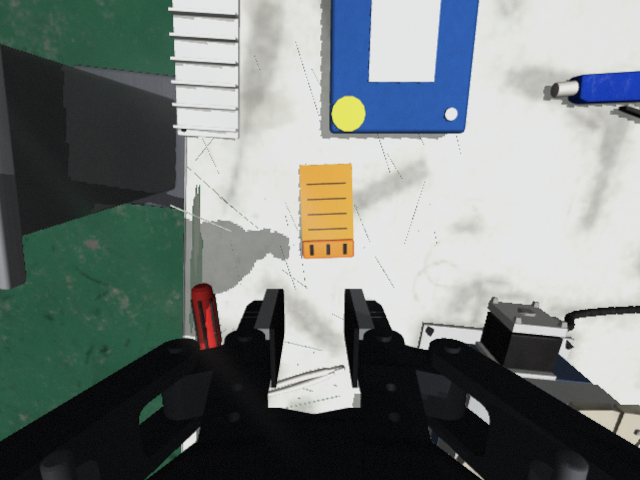

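The second wrist view shows the pad at (347,114) and the plate's near edge at row 131. The wedge spans (299–354, 164–258). It is parallel to the stand to within about 0.04 rad and 50 mm short of the foot, but about 17 mm off line towards -x. I'll nudge its -x side first with the shut fingertips.

```bash
python3 - <<'E'
from h import *
P=wparams();im=cv2.imread('pics/w2.png')[:,:,::-1].astype(int)
b=((im[...,2]>110)&(im[...,0]<70)).astype(np.uint8)
cols=[];
for c in range(345,445,5):
    r=np.where(b[:150,c])[0]
    if len(r): cols.append(ray(0,(c,r.max()),.028,P)[:2])
cols=np.array(cols);k=np.polyfit(cols[:,0],cols[:,1],1);print('stand yaw',np.arctan(k[0]),cols[0],cols[-1],np.std(cols[:,1]-np.polyval(k,cols[:,0])))
E
python3 -m pendant '[[1,-0.1,-0.048,-0.1,0,0,0],[1,-0.1,-0.048,-0.2,0,0,0],[1,-0.1,-0.048,-0.3,0,0,0],[1,-0.1,-0.048,-0.4,0,0,0],[1,-0.1,-0.048,-0.45,0,0,0]]'
python3 -m pendant '[[1,0,0,-0.08,0,0,0],[1,0,0,-0.14,0,0,0],[1,0,0,-0.17,0,0,0],[1,0,0,-0.17,0,0,0],[1,0,0,-0.17,0,0,0]]'
```

```text
stand yaw -0.08189267015583256 [0.51415349 0.0925108 ] [0.60995767 0.06983222] 0.008488527546066561
clock: 3.53
eef_pos: [0.454, -0.0427, 0.0717]
orientation: [[-0.105, 0.995, -0.003], [0.995, 0.105, 0.001], [0.001, -0.003, -1.0]]
contact_force: [0.5, -0.3, -0.5]
width: -0.0002
finger_force: 0.0
clock: 3.95
eef_pos: [0.4556, -0.0427, 0.0069]
orientation: [[-0.105, 0.994, -0.002], [0.994, 0.105, 0.0], [0.001, -0.002, -1.0]]
contact_force: [0.3, 0.5, 0.5]
width: 0.0002
finger_force: 0.0
```

```bash
python3 -m pendant '[[1,0.02,0.002,-0.003,0,0,0],[1,0.04,0.004,-0.003,0,0,0],[1,0.055,0.006,-0.003,0,0,0],[1,0.068,0.007,-0.003,0,0,0],[1,0.08,0.008,-0.003,0,0,0]]'
python3 - <<'E'
from h import *
T=np.eye(4);T[:3,:3]=[[-.107,.994,0],[.994,.107,0],[0,0,-1]];T[:3,3]=[.4962,-.0233,.2553]
P=dict(env.camera_params('wrist'));M=np.linalg.inv(T@P['T_tool_cam']);P['R']=M[:3,:3];P['t']=M[:3,3]
im=cv2.imread('pics/w2.png').astype(int)
b=((im[...,0]-im[...,2]>60))
e=[]
for c in range(340,460,6):
    r=np.where(b[60:150,c])[0]
    e.append((c,60+r.max() if len(r) else 0))
print(e)
w=np.array([ray(0,q,.02,P)[:2] for q in e if q[1]>120]);k=np.polyfit(w[:,0],w[:,1],1);print(np.arctan(k[0]),np.polyval(k,.5175),np.std(w[:,1]-np.polyval(k,w[:,0])))
E
```

```text
clock: 4.37
eef_pos: [0.4896, -0.0394, 0.0068]
orientation: [[-0.106, 0.994, 0.001], [0.994, 0.106, -0.0], [-0.0, 0.001, -1.0]]
contact_force: [-0.5, 0.1, 0.0]
width: 0.0
finger_force: 0.4
[(340, np.int64(132)), (346, np.int64(94)), (352, np.int64(95)), (358, np.int64(131)), (364, np.int64(131)), (370, np.int64(131)), (376, np.int64(131)), (382, np.int64(131)), (388, np.int64(131)), (394, np.int64(131)), (400, np.int64(131)), (406, np.int64(131)), (412, np.int64(131)), (418, np.int64(131)), (424, np.int64(131)), (430, np.int64(131)), (436, np.int64(131)), (442, np.int64(131)), (448, np.int64(131)), (454, np.int64(131))]
0.10990283118564864 0.06017972641824917 0.00019309125465508724
```

```bash
python3 -m pendant '[[1,-0.05,0,0,0,0,0],[1,-0.05,0,0.1,0,0,0],[1,-0.05,0,0.2,0,0,0],[0.7,-0.02,-0.05,0.3,0,0,0],[0.7,0,-0.1,0.4,0,0,0]]'
python3 -m pendant '[[0.68,0,-0.02,0,0,0,0],[0.68,0,-0.02,0,0,0,0],[0.68,0,-0.02,0,0,0,0],[0.68,0,-0.02,0,0,0,0]]'
python3 -c "
from h import *
look('w3')"
```

```text
clock: 4.78
eef_pos: [0.487, -0.0753, 0.1607]
orientation: [[-0.107, 0.994, 0.001], [0.994, 0.107, 0.0], [0.0, 0.001, -1.0]]
contact_force: [1.3, 0.6, -0.5]
width: 0.0234
finger_force: 0.0
clock: 5.12
eef_pos: [0.4857, -0.083, 0.157]
orientation: [[-0.105, 0.994, -0.003], [0.994, 0.105, 0.001], [0.001, -0.003, -1.0]]
contact_force: [-0.7, 0.5, -0.6]
width: 0.0273
finger_force: 0.0
wedge [369.8 162.6] 0.9 [ 0.5248 -0.0243  0.    ]
wedge_back [369.1 222. ] 0.86 [ 0.5313 -0.0725  0.    ]
short_foot [382.4  15.8] 0.7 [0.5178 0.0778 0.007 ]
yellow_pad [391.9   4.9] 0.95 [0.519  0.0753 0.036 ]
wedge trace 0.67 [372. 160.] [ 0.5259 -0.0219  0.    ]
  corner [331.  226.8] [ 0.5  -0.08] [ 0.4987 -0.0761]
  corner [333.4  92.7] [0.4894 0.0246] [0.4888 0.0222]
  corner [407.5  94. ] [0.546  0.0296] [0.542  0.0269]
  corner [405.1 228.1] [ 0.5622 -0.0746] [ 0.5572 -0.071 ]
yellow_pad trace 0.82 [390.  12.] [0.5181 0.0702 0.04  ]
```

View pics/w3.png

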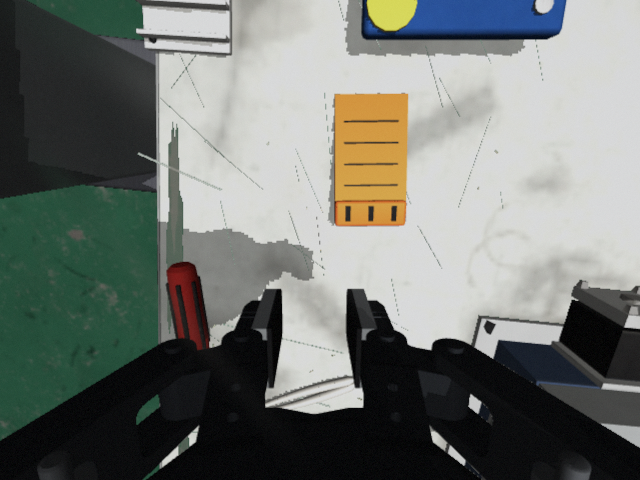

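The wedge, at (333–407, 93–226), is now parallel to the stand with the foot about 6 mm off its centre line. Next I'll come down behind its back.

```bash
python3 -m pendant '[[0.85,0.113,-0.056,0,0,0,0],[0.85,0.113,-0.056,-0.1,0,0,0],[0.85,0.113,-0.056,-0.2,0,0,0],[0.85,0.113,-0.056,-0.3,0,0,0],[0.85,0.113,-0.056,-0.34,0,0,0]]'
python3 -m pendant '[[0.85,0,0,-0.03,0,0,0],[0.85,0,0,-0.035,0,0,0],[0.85,0,0,-0.035,0,0,0]]'
python3 -c "
from h import *
look('w4');print(env.state()['contact_force'])"
```

```text
clock: 5.93
eef_pos: [0.5281, -0.105, 0.0167]
orientation: [[-0.105, 0.994, -0.007], [0.994, 0.105, 0.002], [0.003, -0.007, -1.0]]
contact_force: [-0.9, 0.7, -1.6]
width: 0.0128
finger_force: 0.0
clock: 6.18
eef_pos: [0.532, -0.1061, 0.0088]
orientation: [[-0.105, 0.994, -0.0], [0.994, 0.105, 0.0], [0.0, -0.0, -1.0]]
contact_force: [0.5, -0.7, 0.6]
width: 0.0128
finger_force: 0.0
wedge [316.  104.2] 0.56 [ 0.5245 -0.0231  0.    ]
wedge_back [313.1 227.8] 0.69 [ 0.5285 -0.0723  0.    ]
wedge trace 0.56 [313. 116.] [ 0.5238 -0.0277  0.    ]
  corner [234. 237.] [ 0.4952 -0.0799] [ 0.4988 -0.0749]
  corner [234.   0.] [0.491  0.0091] [0.4951 0.0035]
  corner [392.   0.] [0.5482 0.0152] [0.5455 0.0088]
  corner [392. 237.] [ 0.5626 -0.0728] [ 0.5582 -0.0687]
yellow_pad trace 0.55 [313. 118.] [ 0.5243 -0.031   0.04  ]
[-0.33120195 -0.11333301  1.50156895]
```

View pics/w4.png

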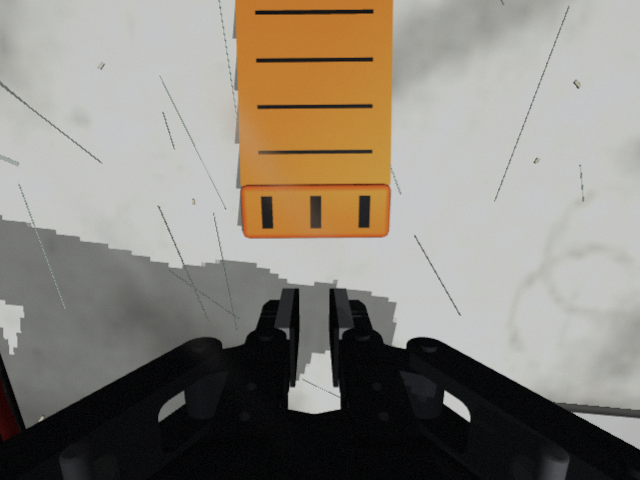

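The tips are centred behind the wedge's back, with the heel at row 237 and cols 241–390. Pushing now.

```bash
python3 -m pendant '[[0.85,-0.003,0.025,-0.004,0,0,0],[0.85,-0.006,0.05,-0.004,0,0,0],[0.85,-0.008,0.075,-0.004,0,0,0],[0.85,-0.011,0.1,-0.004,0,0,0],[0.85,-0.013,0.12,-0.004,0,0,0]]'
python3 -m pendant '[[0.85,-0.003,0.025,0,0,0,0],[0.85,-0.006,0.05,0,0,0,0],[0.85,-0.008,0.07,0,0,0,0],[0.85,-0.009,0.085,0,0,0,0],[0.85,-0.01,0.095,0,0,0,0]]'
python3 -c "
from h import *
look('w5')"
```

```text
clock: 7.0
eef_pos: [0.5263, -0.0565, 0.0069]
orientation: [[-0.106, 0.994, -0.0], [0.994, 0.106, 0.0], [0.0, -0.0, -1.0]]
contact_force: [0.4, -1.0, -0.2]
width: 0.0125
finger_force: 0.2
clock: 7.42
eef_pos: [0.5227, -0.0192, 0.0071]
orientation: [[-0.106, 0.994, -0.0], [0.994, 0.106, 0.0], [0.0, -0.0, -1.0]]
contact_force: [-1.1, -0.4, 0.0]
width: 0.0128
finger_force: 0.2
wedge [317.3 166.1] 0.7 [0.5181 0.0405 0.    ]
wedge_back [315.  278.6] 0.74 [ 0.5223 -0.0076  0.    ]
short_foot [327.6  64.3] 0.58 [0.5178 0.0767 0.007 ]
yellow_pad [332.5  49.4] 0.69 [0.5183 0.075  0.036 ]
wedge trace 0.94 [306. 192.] [0.5148 0.0297 0.    ]
  corner [240.  21.] [0.4845 0.089 ] [0.4882 0.0842]
  corner [392.  21.] [0.5396 0.0949] [0.5367 0.0894]
  corner [392. 293.] [ 0.557  -0.0107] [ 0.5521 -0.0036]
  corner [240. 293.] [ 0.49   -0.0179] [ 0.4931 -0.0099]
yellow_pad trace 0.96 [334.  50.] [0.5188 0.0739 0.04  ]
```

View pics/w5.png

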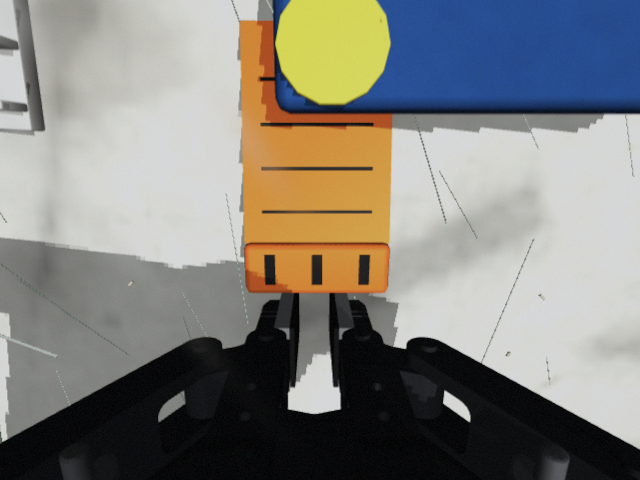

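The nose is under the plate, the foot (under the pad at about (333,50)) is well inside the wedge's width, and about 17 mm remain. I'll go 13 mm, then small force-watched steps.

```bash
python3 -m pendant '[[0.85,-0.001,0.01,0,0,0,0],[0.85,-0.002,0.02,0,0,0,0],[0.85,-0.003,0.026,0,0,0,0],[0.85,-0.004,0.032,0,0,0,0],[0.85,-0.004,0.032,0,0,0,0]]'
for i in 1 2; do python3 -m pendant '[[0.85,-0.0002,0.002,0,0,0,0],[0.85,-0.0004,0.004,0,0,0,0],[0.85,-0.0004,0.004,0,0,0,0],[0.85,-0.0004,0.004,0,0,0,0]]'; done
```

```text
clock: 8.23
eef_pos: [0.521, -0.0067, 0.0071]
orientation: [[-0.106, 0.994, -0.0], [0.994, 0.106, 0.0], [0.0, -0.0, -1.0]]
contact_force: [0.1, -0.4, -0.8]
width: 0.013
finger_force: 0.0
clock: 8.57
eef_pos: [0.521, -0.0057, 0.0071]
orientation: [[-0.106, 0.994, -0.0], [0.994, 0.106, 0.0], [0.0, -0.0, -1.0]]
contact_force: [0.3, 0.0, -0.2]
width: 0.0126
finger_force: 0.0
clock: 8.9
eef_pos: [0.5208, -0.0041, 0.0071]
orientation: [[-0.105, 0.994, -0.0], [0.994, 0.105, -0.0], [-0.0, -0.0, -1.0]]
contact_force: [0.2, 0.4, -0.8]
width: 0.0133
finger_force: 0.4
```

```bash
for i in 1 2 3; do python3 -m pendant '[[0.85,-0.0002,0.002,0,0,0,0],[0.85,-0.0002,0.002,0,0,0,0],[0.85,-0.0002,0.002,0,0,0,0]]' | egrep 'eef|contact|finger'; done
```

```text
eef_pos: [0.5207, -0.0034, 0.0071]
contact_force: [-0.2, -1.9, -0.7]
finger_force: 0.9
eef_pos: [0.5207, -0.0026, 0.0071]
contact_force: [0.2, -2.6, -0.6]
finger_force: 1.3
eef_pos: [0.5206, -0.0018, 0.0071]
contact_force: [-0.6, -4.7, -1.2]
finger_force: 1.8
```

```bash
for i in 1 2 3 4; do python3 -m pendant '[[0.85,0,0,0,0,0,0]]' | egrep 'eef|contact'; done
```

```text
eef_pos: [0.5206, -0.0018, 0.0071]
contact_force: [-0.5, -4.5, 0.3]
eef_pos: [0.5206, -0.0018, 0.0071]
contact_force: [0.1, -3.9, -1.7]
eef_pos: [0.5206, -0.0018, 0.0071]
contact_force: [-0.4, -4.2, -1.1]
eef_pos: [0.5206, -0.0018, 0.0071]
contact_force: [-0.1, -3.9, -0.9]
```

```bash
python3 -m pendant '[[0.85,0,0.0008,0,0,0,0],[0.85,0,0.0008,0,0,0,0],[0.85,0,0.0008,0,0,0,0]]' | egrep 'eef|contact'; for i in 1 2 3; do python3 -m pendant '[[0.85,0,0,0,0,0,0]]' | egrep 'eef|contact'; done
```

```text
eef_pos: [0.5206, -0.0015, 0.0071]
contact_force: [-0.3, -4.9, -1.3]
eef_pos: [0.5206, -0.0015, 0.0071]
contact_force: [1.1, -5.2, -1.2]
eef_pos: [0.5206, -0.0015, 0.0071]
contact_force: [-0.1, -5.3, -0.9]
eef_pos: [0.5206, -0.0014, 0.0071]
contact_force: [0.6, -5.1, -1.2]
```

Snug at about 5 N. I'll back off, rise and look.

```bash
python3 -m pendant '[[0.85,0.001,-0.01,0,0,0,0],[0.85,0.004,-0.04,0,0,0,0],[0.85,0.008,-0.07,0.02,0,0,0],[0.85,0.008,-0.07,0.12,0,0,0],[1,0.008,-0.07,0.22,0,0,0]]'
python3 -m pendant '[[1,0,0.05,0.1,0,0,0],[1,0,0.05,0.18,0,0,0],[1,0,0.05,0.18,0,0,0],[1,0,0.05,0.18,0,0,0]]'
python3 -c "
from h import *
look('w6');print(env.state()['contact_force'])"
```

```text
clock: 10.9
eef_pos: [0.5214, -0.0305, 0.0942]
orientation: [[-0.104, 0.995, -0.006], [0.995, 0.104, 0.001], [0.002, -0.006, -1.0]]
contact_force: [1.5, -0.9, 0.7]
width: 0.0021
finger_force: 0.0
clock: 11.23
eef_pos: [0.5262, -0.0103, 0.1712]
orientation: [[-0.105, 0.994, 0.007], [0.994, 0.105, -0.001], [-0.001, 0.007, -1.0]]
contact_force: [-0.5, -0.9, 0.0]
width: -0.0003
finger_force: 0.0
wedge [309.3 144.1] 0.67 [0.5169 0.0573 0.    ]
wedge_back [308.9 200. ] 0.98 [0.5213 0.0109 0.    ]
short_foot [311.4 118.5] 0.91 [0.5166 0.0771 0.007 ]
yellow_pad [311.8 121.4] 0.65 [0.5173 0.0733 0.036 ]
gauge_stand [378.8  26.9] 0.8 [0.5612 0.1492 0.    ]
wedge trace 0.56 [300. 163.] [0.5105 0.0411 0.    ]
  corner [269.7  76.2] [0.4804 0.1056] [0.4826 0.1028]
  corner [340.7  74. ] [0.5362 0.1131] [0.5352 0.1099]
  corner [344.6 203.4] [0.5525 0.0111] [0.5505 0.0138]
  corner [273.6 205.6] [0.4913 0.0029] [0.4929 0.006 ]
yellow_pad trace 0.81 [312. 118.] [0.5174 0.0751 0.04  ]
[ 0.23926064 -0.46963585  0.43868197]
```

View pics/w6.png

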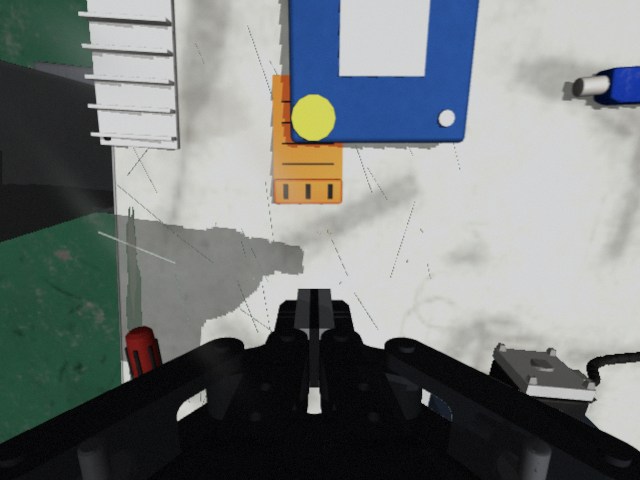

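The wedge sits under the padded corner at (274–343, 75–204), and the pad at (312,118) hasn't moved. Now the press test on the pad.

```bash
python3 -m pendant '[[1,-0.015,0.1,0,0,0,0],[1,-0.015,0.2125,0,0,0,0],[1,-0.015,0.2125,-0.1,0,0,0],[1,-0.015,0.2125,-0.2,0,0,0],[1,-0.015,0.2125,-0.28,0,0,0]]'| egrep 'eef|contact'
python3 -m pendant '[[1,0,0,-0.01,0,0,0],[1,0,0,-0.02,0,0,0],[1,0,0,-0.02,0,0,0],[1,0,0,-0.02,0,0,0]]'| egrep 'eef|contact'
python3 -c "
from h import *
look('w7')"
```

```text
eef_pos: [0.5169, 0.0767, 0.0527]
contact_force: [-0.3, -0.1, -0.8]
eef_pos: [0.5196, 0.0755, 0.0494]
contact_force: [0.2, -0.2, 0.5]
wedge [405.9 141.9] 0.73 [0.5594 0.1495 0.    ]
yellow_pad [305.9 297.8] 0.93 [0.5164 0.0748 0.036 ]
gauge_stand [405.8 142.2] 0.64 [0.5594 0.1493 0.    ]
wedge trace 0.97 [261. 277.] [0.4912 0.0691 0.    ]
  corner [248.8 210.1] [0.4821 0.1062] [0.4849 0.1097]
  corner [272.5 209.5] [0.4946 0.1078] [0.4963 0.1111]
  corner [275.6 345.6] [0.5025 0.0266] [0.5034 0.0376]
  corner [252.  346.1] [0.4886 0.0248] [0.4908 0.0359]
yellow_pad trace 0.59 [308. 286.] [0.5169 0.0823 0.04  ]
```

Over the pad at z = 49 mm. Going down in steps with an eye on force.

```bash
python3 -m pendant '[[1,-0.004,0,-0.01,0,0,0],[1,-0.004,0,-0.018,0,0,0],[1,-0.004,0,-0.018,0,0,0],[1,-0.004,0,-0.018,0,0,0]]'| egrep 'eef|contact'
for i in 1 2 3 4; do python3 -m pendant '[[1,0,0,-0.0015,0,0,0],[1,0,0,-0.0015,0,0,0],[1,0,0,-0.0015,0,0,0]]'| egrep 'eef|contact'; done
```

```text
eef_pos: [0.516, 0.0756, 0.0396]
contact_force: [-0.2, 0.7, 0.9]
eef_pos: [0.5161, 0.0756, 0.0395]
contact_force: [-2.1, -0.1, 5.2]
eef_pos: [0.5161, 0.0756, 0.0393]
contact_force: [-4.5, 0.1, 10.3]
eef_pos: [0.5161, 0.0756, 0.0392]
contact_force: [-7.2, 0.3, 14.5]
eef_pos: [0.5162, 0.0756, 0.0391]
contact_force: [-9.5, -1.0, 20.5]
```

The pad holds rigidly: 20 N for only 0.5 mm of travel, so there is no rocking. Lifting off and checking.

```bash
python3 -m pendant '[[1,0,0,0.003,0,0,0],[1,0,0,0.006,0,0,0],[1,0,0,0.03,0,0,0],[1,0,0,0.1,0,0,0],[1,0,0,0.2,0,0,0]]'| egrep 'eef|contact'
python3 -m pendant '[[1,0,-0.1,0.1,0,0,0],[1,0,-0.2,0.13,0,0,0],[1,0,-0.22,0.13,0,0,0],[1,0,-0.22,0.13,0,0,0],[1,0,-0.22,0.13,0,0,0]]'| egrep 'eef|contact'
python3 -c "
from h import *
look('w8')"
```

```text
eef_pos: [0.5127, 0.0754, 0.1146]
contact_force: [0.8, 0.0, 0.5]
eef_pos: [0.5165, -0.0133, 0.1704]
contact_force: [-0.3, 0.6, -0.9]
wedge [321.4 138.5] 0.77 [0.5159 0.0599 0.    ]
wedge_back [320.3 199.3] 0.82 [0.5204 0.0097 0.    ]
short_foot [326.2 115.1] 0.69 [0.5176 0.0779 0.007 ]
yellow_pad [329.8 118.2] 0.62 [0.5197 0.0738 0.036 ]
gauge_stand [391.2  23.4] 0.82 [0.5598 0.1493 0.    ]
wedge trace 0.96 [312. 161.] [0.5097 0.0411 0.    ]
  corner [286.  73.] [0.4828 0.1063] [0.4843 0.1034]
  corner [355.  73.] [0.5369 0.1119] [0.5354 0.1086]
  corner [355. 201.] [0.5504 0.0113] [0.5481 0.0138]
  corner [286. 201.] [0.4911 0.0052] [0.4922 0.0081]
yellow_pad trace 0.72 [327. 115.] [0.5173 0.0754 0.04  ]
```

View pics/w8.png

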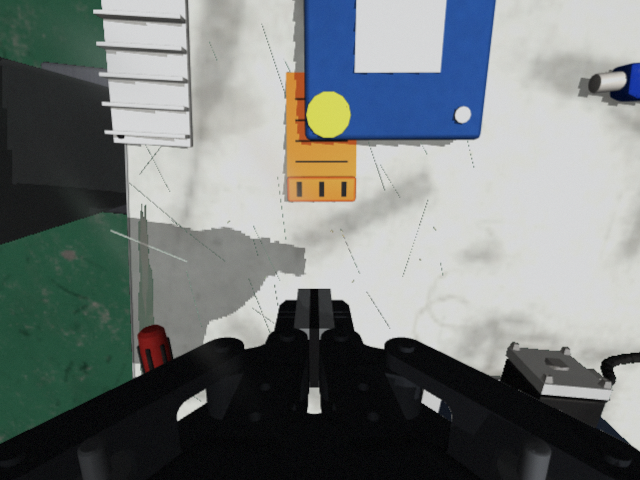

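The picture shows the wedge still under the padded corner at (286–355, 73–201) and the pad unmoved at (327,115). The arm is clear.

```bash
python3 -c "
from workcell import env
print(env.finish_job())"
```

```text
the job is handed in; nothing more can be done
None
```

The wedge is snug under the short foot (pushed to about 5 N), the pad took a 20 N press with only about 0.5 mm of give, so the stand no longer rocks, it has not visibly moved, and the job is handed in with the arm clear.

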